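# Seat the vial carousel in the sampler drive and hold it pressed

## Robot

A 6-joint arm with a two-finger parallel gripper is mounted at the origin on the work surface. World frame = base frame: x ahead of the robot, y to its left, z up, the work surface at z = 0. Lengths are in m, angles in rad, forces in N, time in s.
With the tool pointing down it reaches from about 0.375 to 0.975 m from the base axis. Payload 3.8 kg.
Tool frame: the origin (TCP) lies on the centre line of the jaws, within the pads' length; the fingertips stand 8 mm ahead of it and the grasp point (between the pads) lies 11 mm behind it; z points along the fingers, y is the direction in which the jaws open and shut (so a half turn about z gives the same grasp; the last joint's range is limited). The gripper opens to 85 mm and grips with 20 to 120 N. Pads are 22 mm wide; open, the fingers measure 114 mm over their backs; the gripper's body (76 mm by 85 mm) begins 54 mm behind the grasp point. The pads swing forward as they close: fully open they stand 13 mm farther back than shut.
Start: joints at [1.074, 0.264, 1.604, -0, 1.274, -0.037], TCP at [0.3, 0.605, 0.216] pointing down, gripper open.
Joint ranges: [-2.63, 2.63], [-0.94, 2.18], [0.31, 2.57], [-1.31, 4.45], [0, 2.66], [-2.55, 2.55]. Speed limits (rad/s): [2.57, 2.57, 3.14, 3.14, 3.14, 3.14].

## Interface

Orientations are given as a rotation vector (axis times angle).
In Python, from workcell import * gives the robot as it stands.
- The arm moves only by the tool play_rows, never from a script. Its arguments are lists of equal length, an entry for each row: "slide": the shift along the tool's x, y, z in cm, a list of three; "delta_rot": the turn, a rotation vector about the tool's x, y, z in rad, a list of three. In form: {"slide": [[x, y, z], ...], "delta_rot": [[wx, wy, wz], ...]}. A call has 1 to 12 rows; each row is the pose to reach, as a shift and turn from the pose measured when the call began, along the tool's axes at that moment; what a row does not reach only later rows make up. A row lasts 1/12 s, in which the tool goes at most 41.7 mm and 7.16 degrees, less where a joint would pass 70% of its speed; a pose out of reach is approached as far as the arm can. A call with a gripper value outside its range is refused whole. "hand" is the opening, from 0 (shut) to 1 (fully open), set as the call begins (left out, the last holds). The fingers move at their own pace and stop on an object; "force" is the grip in N (left out, the last holds). Time passes only in rows, so rows that repeat a pose let the fingers close. It gives the time, the measured TCP pose, the force and the opening at its end, in the units of the state.
- read_state(): the state, without advancing time (a new reading comes with each control period).
- read_camera(name): name is "scene" or "top" or "wrist"; returns a dict with "image" (420x560x3 uint8, red, green, blue), "depth" (420x560 float32, m along the optical axis (not along the pixel's ray), 0 where there is no reading), "fovy" (degrees; the focal length in pixels is half the picture's height over the tangent of half this angle, whatever the lens; pixels are square), "cx", "cy" (the principal point, pixels), "world_from_camera" (4x4, takes a point from camera to world coordinates); the wrist camera has in their place "hand_eye" (4x4, takes a point from camera to tool coordinates, whose origin is the TCP and whose axes are the flange's). Camera axes: x right, y up, looking along -z (the intrinsics and any distortion apply to the point x, -y, -z); pixel columns grow to the right and rows downward; lengths in m; the calibration is good to about 2 mm. A picture is of the moment at which its call begins: read the wrist's pose just before it.
- finish_job(): hands the job in, once; it reports no verdict.
Trained networks look in a picture, given as the dict that the camera call returned (one of the last four; its "shot" number tells which), for a name from the list of things; names that differ only in an ending like _2 or _b are one class to them, and where a whole thing is asked for, a point or a joint stands for the part that bears it (a point fixed in the world has none). Each returns a list of dicts, best first, with "conf" (0 to 1); they miss things now and then, are a little off and sometimes report something else, mostly with a low value. They report only what shows in the picture. A call takes as long as a camera call. They do not tell look-alikes from the thing itself.
- spot_in(target, picture): "bbox" ([centre column, centre row, width, height] in pixels, round what is visible of it).
- landmark_of(target, picture): "at" ([column, row] in pixels: a listed point, or the origin of a listed thing).
The state is a dict: "time": time; "q": joint angles; "joint_vel": joint speeds; "joint_torque": joint torques, N m; "tool_pos": TCP position; "tcp_rot": TCP orientation; "wrist_force": force on the tool from outside, world axes, zero at the start; "torque": the same for the moment, N m; "width": opening from 0.0 (shut) to 1.0 (fully open).
Only numpy, scipy, OpenCV 4.12 (cv2) and the standard library are available. Lean on these libraries where they do the work, as an engineer would, in place of code of your own. Each camera call takes 0.05 s, during which the arm holds its last target.

## Task

Lift the vial carousel out of its stand and push its keyed shaft into the square sprung hub of the sampler drive, gently turning it until the key slips into the hub's keyway and the disc sits fully home on the hub. Keep pushing until the hub is pressed down to about two thirds of its spring travel, and finish like that: keep gripping the carousel and holding it down against the spring, do not let go. Be gentle with the drive throughout, never forcing the shaft or ramming the hub, and leave the other things on the bench alone.

Things in the scene. Friction and masses are not known exactly. Their poses are not given: they have to be found in the camera images.
- carousel: Loose vial carousel, 0.2 kg. Along its z (up), from its origin at the centre of the shaft's lower end: steel shaft, 16 mm diameter, 24 mm long; aluminium disc, 80 mm diameter, z 24 to 38 mm, with vial caps 4 mm high on it; grey grip block. It starts in the stand, its +x within 0.6 rad of world +x.
- key (a point): Foot of the key, on the carousel, 13 mm out from its axis along +x at z 11 mm. The key, 5 mm wide, sticks out of the shaft over z 11 to 24 mm; below it the shaft is plain and round. Hidden under the disc, but a square lug on the disc's rim (12 mm wide, out to 51 mm) lies straight above it. Axes as the carousel's.
- grip (a point): Middle of the carousel's upright grip block, on its axis at z 64 mm: 34 mm along x, 18 mm along y, 48 mm tall (z 38 to 86 mm). Axes as the carousel's.
- stand: Fixed white square cup, 64 x 64 mm, 30 mm high, open on top, 6 mm walls; the carousel's disc rests on its rim, the shaft hangs inside. Origin at the centre of its underside.
- drive: Fixed white housing of the sampler drive, 170 mm (x) by 130 mm (y), 55 mm high, with a 64 mm square opening on top where the hub stands up. Origin at the centre of its underside, on the hub's axis; z up. Small control panel on its -x face. At the start the hub's keyway points anywhere within 0.5 rad either side of the housing's +x: see it, or feel for it.
- hub_top (a point): Centre of the hub's top face, 81 mm above the bench unpressed; goes down with the hub but keeps the housing's axes. Hub: steel, 43 mm square, through bore 19.2 mm diameter, one keyway 7.6 mm wide reaching 15 mm from the axis; turns stiffly (0.15 N m). Carousel origin: 24 mm below this point when home (disc on the face), 11 mm below when the key rests on the face.
- hub_press (a joint): How far the hub is pressed down on its spring, m: 0 up, 0.012 at the hard stop. Begins to give at 6 N, 10 N at half travel, 14 N at the stop, counting the carousel's weight. Springs back up when released.
- reagent: Bystander: amber bottle, 60 mm diameter, 120 mm tall. Origin under its centre.
- jar: Bystander: pale jar, 56 mm diameter, 70 mm tall. Origin under its centre.
- driver: Bystander: screwdriver lying on the bench. Origin on the bench, under its middle.
- beaker: Bystander: glass beaker, 60 mm diameter, 75 mm tall. Origin under its centre.
Things that resemble listed ones, but are neither listed nor needed, are in the scene too. Leave any yellow look-alike of the carousel alone.

How it is judged:
At the end, for the whole second after the job is handed in: The carousel's shaft is home in the hub (its origin at least 22 mm below the hub's face, within 4 mm of the axis, upright within 0.1 rad) and at rest, the fingers still hold it, and the hub is pressed down more than 5 mm of its 12 mm against its spring (z of carousel in the frame of hub_top below -0.022 m and horizontal distance between carousel and hub_top below 0.004 m and angle between carousel's own z axis and vertical below 0.1 rad and value of joint hub_press above 0.005 m and contact force between the fingers and carousel above 2 N and linear speed of carousel below 0.02 m/s); the arm keeps its last pose, push and grip.
It fails at once if the carousel pressed on the drive with more than 40 N (contact force between carousel and drive above 40 N).
It fails at once if a bystander moved more than 30 mm (distance of any of reagent, jar, driver, beaker from where it was at the start of the episode above 0.03 m).
It also fails if it takes over 53 s, if anything falls off the work surface, if the arm or the gripper's body presses on something with over 40 N, if the wrist force passes 120 N, or if a joint passes its speed limit or range.

## Working session

There is one attempt and no reset: what is moved stays moved. The work goes in short steps, Python scripts to look and compute and a tool call to move; the robot and the scene stay as the last step left them, time stands still between calls to the robot, and variables do not carry over. Pictures are saved under pics/ and viewed, and the job is handed in when it is done.

Besides the shell and the picture viewer there is one more tool, called as name(argument=value, ...) on one line, values as JSON. play_rows: Moves the arm, as the interface text tells. Its arguments: {"type":"object","properties":{"slide":{"type":"array"},"delta_rot":{"type":"array"},"hand":{"type":"number"},"force":{"type":"number"}},"required":["slide","delta_rot"]}

```bash
mkdir -p pics; ls
python3 - <<'E'
from workcell import *
import cv2,numpy as np
s=read_state(); print(s)
for n in ["scene","top"]:
    p=read_camera(n); cv2.imwrite(f"pics/{n}0.png",p["image"][:,:,::-1])
    print(n,p["fovy"],p["cx"],p["cy"],p["world_from_camera"],[k for k in p])
    for t in ["carousel","grip","key","drive","hub_top","stand"]:
        print(t,[(np.round(d["at"],1),round(d["conf"],2)) for d in landmark_of(t,p)][:3])
E
```

```text
pics
{'time': 0.0, 'q': array([ 1.07408653e+00,  2.64769899e-01,  1.60537235e+00,  1.56608080e-05,
        1.27370191e+00, -3.69105930e-02]), 'joint_vel': array([ 0.00042042, -0.00076831,  0.00042424, -0.0008508 , -0.00173762,
       -0.00180299]), 'joint_torque': array([ 9.67317028e-04, -5.15091741e+01, -3.67327523e+01, -3.49309266e-05,
        1.26078946e-02,  1.73887707e-05]), 'tool_pos': array([0.29918165, 0.60422053, 0.21455168]), 'tcp_rot': array([-0.71577346, -3.05833958,  0.00340466]), 'wrist_force': array([ 0.02057851, -0.07010686,  1.03833291]), 'torque': array([ 0.00802863, -0.0230534 , -0.01380485]), 'width': 0.997133563802616}
scene 51.060296696315135 280.5986283378517 210.40508859414564 [[-0.17107398 -0.64062162  0.74855703  1.24446509]
 [ 0.98523019 -0.11695797  0.12506922  0.11563973]
 [ 0.00742766  0.75889707  0.65116823  0.71166911]
 [ 0.          0.          0.          1.        ]] ['image', 'depth', 'fovy', 'cx', 'cy', 'world_from_camera', 'shot']
carousel [(array([222.5, 219.3]), 0.64), (array([238.5, 183.6]), 0.57)]
grip [(array([235.5, 169.4]), 0.95), (array([
[... 192 characters left out ...]
0.27)]
stand [(array([219.5, 220.6]), 0.83)]
top 57.862599187448545 277.7173148711652 199.35034976151178 [[ 0.00493932  0.99410424 -0.10831601  0.44672107]
 [-0.99988422  0.00335079 -0.01484285 -0.01081605]
 [-0.01439239  0.10837679  0.9940057   1.00663325]
 [ 0.          0.          0.          1.        ]] ['image', 'depth', 'fovy', 'cx', 'cy', 'world_from_camera', 'shot']
carousel [(array([335.8, 279.7]), 0.94), (array([335.9, 223.4]), 0.92)]
grip [(array([341.1, 221.5]), 0.63), (array([339.4, 277.1]), 0.59)]
key [(array([338.5, 219.4]), 0.7), (array([341.4, 276.6]), 0.64)]
drive [(array([204.5, 209.3]), 0.6)]
hub_top [(array([406.7, 148.9]), 0.71), (array([197.6, 206.1]), 0.57)]
stand []
```

View pics/scene0.png

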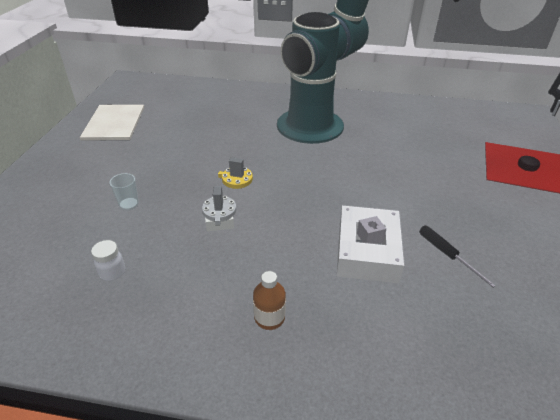

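View pics/top0.png

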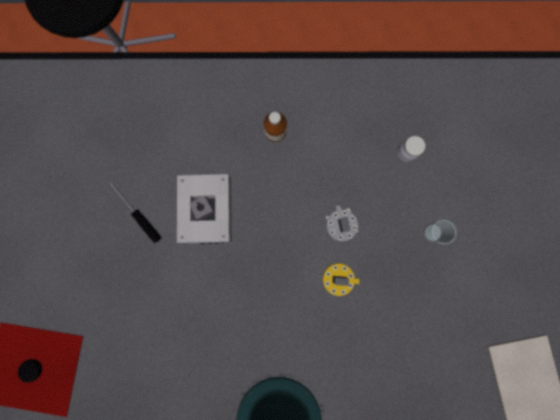

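Silver carousel at top-view (342,224), its lug pointing up (+x) at (338,209). The drive is at (203,208) and the yellow decoy at (340,280). Next I'll measure with depth.

```bash
cat > h.py <<'E'
from workcell import *
import cv2,numpy as np
from scipy.spatial.transform import Rotation as R
def cloud(p,T=None):
    h,w=p["depth"].shape; f=h/2/np.tan(np.radians(p["fovy"])/2)
    v,u=np.mgrid[:h,:w]; d=p["depth"]
    P=np.stack([(u-p["cx"])/f*d,-(v-p["cy"])/f*d,-d],-1)
    T=p["world_from_camera"] if T is None else T
    return P@T[:3,:3].T+T[:3,3]
def wristT(p,s):
    T=np.eye(4);T[:3,:3]=R.from_rotvec(s["tcp_rot"]).as_matrix();T[:3,3]=s["tool_pos"]
    return T@p["hand_eye"]
def crop(p,name,c,r,hw,sc):
    im=p["image"][max(0,r-hw):r+hw,max(0,c-hw):c+hw,::-1]
    cv2.imwrite(name,cv2.resize(im,None,fx=sc,fy=sc,interpolation=cv2.INTER_CUBIC))
E
python3 - <<'E'
from h import *
np.set_printoptions(precision=4,suppress=True)
p=read_camera("top"); C=cloud(p)
a=C[195:250,315:370].reshape(-1,3)
g=a[a[:,2]>0.08]; print("grip top",len(g),g.mean(0),np.sort(g[:,2])[[0,-1]])
for lo,hi in[(0.03,0.06)]:
    d=a[(a[:,2]>lo)&(a[:,2]<hi)]; print("disc",len(d),np.median(d[:,2]),cv2.minEnclosingCircle(d[:,:2].astype(np.float32)))
a=C[165:250,165:240].reshape(-1,3)
hb=a[a[:,2]>0.07]; print("hub",len(hb),np.median(hb[:,2]),cv2.minAreaRect(hb[:,:2].astype(np.float32)))
dr=a[(a[:,2]>0.045)&(a[:,2]<.065)]; print("drive",np.median(dr[:,2]),cv2.minAreaRect(dr[:,:2].astype(np.float32)))
crop(p,"pics/tc.png",342,224,35,8);crop(p,"pics/th.png",203,208,40,8)
q=read_camera("scene");C=cloud(q)
a=C[170:235,195:245].reshape(-1,3); g=a[(a[:,2]>0.085)&(a[:,1]<.2)]; print(len(g),g.mean(0))
a=C[200:280,335:405].reshape(-1,3)
hb=a[a[:,2]>0.075]; print("hub",len(hb),np.median(hb[:,2]),cv2.minAreaRect(hb[:,:2].astype(np.float32)))
crop(q,"pics/sh.png",371,235,40,8)
crop(q,"pics/sc.png",219,205,35,8)
E
```

```text
grip top 126 [ 0.4833 -0.1433  0.1785] [0.0801 1.0066]
disc 688 0.044413174703874736 ((0.4928228557109833, -0.15741610527038574), 0.04523404315114021)
hub 299 0.0805475374321053 ((0.4822089672088623, 0.11078903079032898), (0.24705666303634644, 0.05614034831523895), 60.92890548706055)
drive 0.05457825282809947 ((0.5283932685852051, 0.19345855712890625), (0.1701989769935608, 0.1304330676794052), 1.7144033908843994)
121 [ 0.6424 -0.1028  0.2154]
hub 348 0.08255441162931465 ((0.8747467994689941, 0.16993869841098785), (0.05707777664065361, 0.7451860904693604), 86.02497863769531)
```

```bash
cd pics; python3 -c "
import cv2,numpy as np
a=[cv2.resize(cv2.imread(f),(400,300*4//3)) for f in ['tc.png','th.png','sh.png','sc.png']]
m=np.vstack([np.hstack(a[:2]),np.hstack(a[2:])]);cv2.imwrite('m1.png',cv2.resize(m,(600,600)))"
```

```text
(no output)
```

View pics/m1.png

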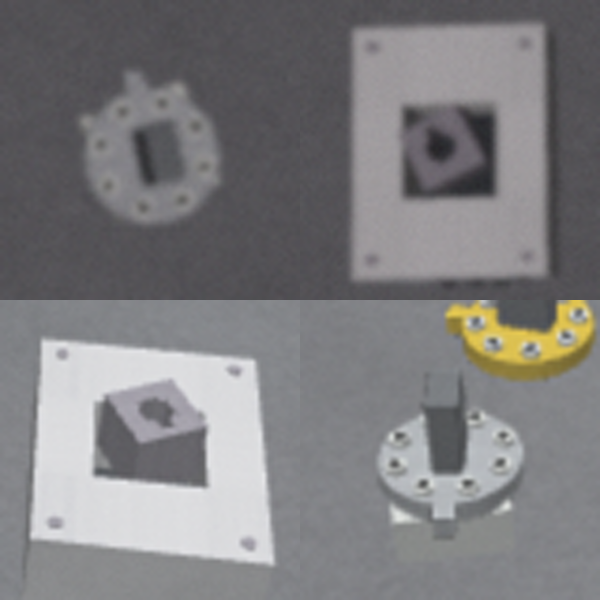

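Run:
```python
from h import *
np.set_printoptions(precision=4,suppress=True)
def near(a,c,r): return a[np.linalg.norm(a[:,:2]-c,axis=1)<r]
for n in ["top","scene"]:
    p=read_camera(n); C=cloud(p).reshape(-1,3); C=C[p["depth"].reshape(-1)>0.1]
    a=near(C,(0.491,-.157),.07)
    g=a[(a[:,2]>0.083)&(a[:,2]<.13)]; print(n,"grip top",len(g),g.mean(0),cv2.minAreaRect(g[:,:2].astype(np.float32)),g[:,2].max())
    d=a[(a[:,2]>0.036)&(a[:,2]<.052)]; r=np.median(d[:,2]); print("disc",r,cv2.minEnclosingCircle(d[:,:2].astype(np.float32)),np.median(d,0))
    a=near(C,(0.528,.193),.14)
    hb=a[(a[:,2]>.076)&(a[:,2]<.09)]; hb=near(hb,(.528,.193),.035);print("hub",len(hb),np.median(hb,0),cv2.minAreaRect(hb[:,:2].astype(np.float32)))
    dr=a[(a[:,2]>0.048)&(a[:,2]<.062)]; print("drive",np.median(dr[:,2]),cv2.minAreaRect(dr[:,:2].astype(np.float32)))
s=read_state(); print(R.from_rotvec(s["tcp_rot"]).as_matrix(),s["tool_pos"],s["time"])
p=read_camera("wrist");print(p["hand_eye"],p["fovy"])
```

```text
top grip top 113 [ 0.487  -0.1574  0.0912] ((0.4871484637260437, -0.1577974408864975), (0.03345499560236931, 0.018205715343356133), 10.027009963989258) 0.09553233178838316
disc 0.044430910545084634 ((0.49288463592529297, -0.15733499825000763), 0.04516157507896423) [ 0.4871 -0.1522  0.0444]
hub 259 [0.528  0.192  0.0804] ((0.5282398462295532, 0.1933993101119995), (0.04363120719790459, 0.04271258786320686), 29.157588958740234)
drive 0.05463856095973235 ((0.5283066630363464, 0.1934288889169693), (0.17001377046108246, 0.1301565021276474), 1.7335891723632812)
scene grip top 109 [ 0.4947 -0.1565  0.092 ] ((0.49184879660606384, -0.15777894854545593), (0.03629499301314354, 0.018211601302027702), 12.931852340698242) 0.09659200782805544
disc 0.04620910940112927 ((0.4967823028564453, -0.15779589116573334), 0.04605063796043396) [ 0.5042 -0.1501  0.0462]
hub 312 [0.534  0.1932 0.0825] ((0.5308021903038025, 0.19334901869297028), (0.04596347361803055, 0.044686209410429), 27.249141693115234)
drive 0.056793562146513654 ((0.5315597653388977, 0.19373086094856262), (0.17516307532787323, 0.13030096888542175), 1.800214171409607)
[[-0.8961  0.4438  0.    ]
 [ 0.4438  0.8961  0.    ]
 [-0.      0.     -1.    ]] [0.2995 0.6049 0.2159] 0.9
[[-0.0012  0.9653  0.2612  0.0661]
 [ 1.      0.001   0.001   0.    ]
 [ 0.0007  0.2612 -0.9653 -0.1588]
 [ 0.      0.      0.      1.    ]] 61.50360206998286
```

play_rows(slide=[[-2,-1.4,0],[-5,-3.5,0],[-8.5,-6,0],[-12,-8.5,0],[-15.5,-11,0],[-19,-13.5,0],[-22.5,-16,0],[-26,-18,0],[-29,-20,0],[-32,-22,0],[-35,-24,0],[-37,-25.5,0]], delta_rot=[[0,0,0.12],[0,0,0.24],[0,0,0.36],[0,0,0.48],[0,0,0.6],[0,0,0.72],[0,0,0.84],[0,0,0.96],[0,0,1.08],[0,0,1.2],[0,0,1.32],[0,0,1.44]], hand=1, force=60)

```text
time: 1.95
tool_pos: [0.5194, 0.2094, 0.2162]
tcp_rot: [2.561, 1.817, 0.001]
wrist_force: [-0.0, -0.7, 0.1]
width: 1.0
```

```bash
cat >> h.py <<'E'
def plan(pos,yaw):  # yaw deg of tool x, pointing down
    s=read_state(); R0=R.from_rotvec(s["tcp_rot"])
    c,n=np.cos(np.radians(yaw)),np.sin(np.radians(yaw))
    Rt=R.from_matrix(np.array([[c,n,0],[n,-c,0],[0,0,-1.]]))
    print("t",round(s["time"],2),"tcp",s["tool_pos"].round(4),"yaw",np.degrees(np.arctan2(*R0.as_matrix()[[1,0],[0,0]])).round(2),"F",s["wrist_force"].round(2),"M",s["torque"].round(3),"w",round(s["width"],3))
    print("slide cm",(R0.inv().apply(np.array(pos)-s["tool_pos"])*100).round(2),"rot",(R0.inv()*Rt).as_rotvec().round(3))
E
python3 -c "
from h import *
plan((.528,.193,.216),28)"
```

```text
t 1.95 tcp [0.5194 0.2094 0.2162] yaw 70.72 F [-0.01 -0.65  0.09] M [-0.    -0.041 -0.033] w 1.0
slide cm [-1.27  1.35  0.03] rot [ 0.001 -0.     0.746]
```

play_rows(slide=[[-0.6,0.6,0],[-1.0,1.0,0],[-1.27,1.35,0],[-1.27,1.35,0],[-1.27,1.35,0],[-1.27,1.35,0],[-1.27,1.35,0],[-1.27,1.35,0]], delta_rot=[[0,0,0.12],[0,0,0.24],[0,0,0.36],[0,0,0.48],[0,0,0.6],[0,0,0.7],[0,0,0.746],[0,0,0.746]])

```text
time: 2.62
tool_pos: [0.528, 0.1929, 0.2164]
tcp_rot: [3.048, 0.757, 0.002]
wrist_force: [0.7, 0.2, -0.4]
width: 0.998
```

Run:
```python
from h import *
s=read_state();p=read_camera("wrist");C=cloud(p,wristT(p,s))
plan((.488,-.1575,.2),10)
cv2.imwrite("pics/w1.png",p["image"][:,:,::-1])
print(landmark_of("hub_top",p))
a=C.reshape(-1,3)[p["depth"].reshape(-1)>.1]
hb=a[(a[:,2]>.074)&(a[:,2]<.09)&(np.linalg.norm(a[:,:2]-[.528,.193],axis=1)<.04)]
print(len(hb),np.median(hb,0),cv2.minAreaRect(hb[:,:2].astype(np.float32)))
np.save("hub.npy",hb)
# top-down raster of hub
im=np.zeros((300,300),np.uint8)
px=((hb[:,:2]-[.528,.193])/.0003+150).round().astype(int)
for x,y in px: cv2.circle(im,(300-y,300-x),2,255,-1)
cv2.imwrite("pics/hubr.png",im)
```

```text
t 2.67 tcp [0.528  0.1929 0.2164] yaw 28.04 F [ 0.03 -0.37 -0.07] M [0.035 0.004 0.023] w 1.002
slide cm [-20.01  29.05   1.65] rot [ 0.001 -0.001  0.315]
[]
2140 [0.53023791 0.1938834  0.081852  ] ((0.5300219058990479, 0.19422630965709686), (0.043338313698768616, 0.04273206368088722), 28.58171844482422)
```

View pics/w1.png

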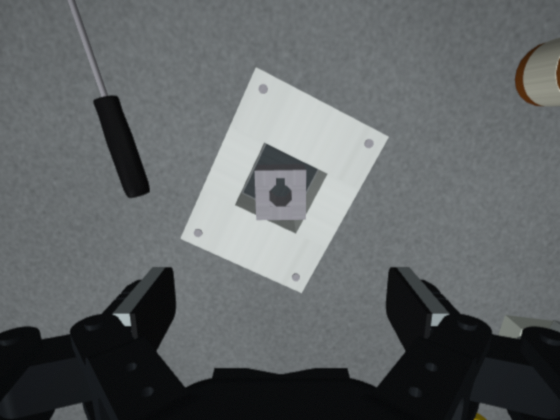

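View pics/hubr.png

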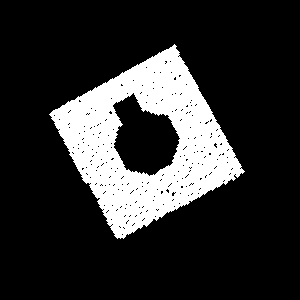

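Wrist view: hub face centred at (280,195), keyway pointing straight up in the picture, so keyway yaw is about 28.5°. Next I'll view the carousel from the same relative pose.

play_rows(slide=[[-1,1.5,-0.1],[-2.8,4,-0.3],[-4.8,7,-0.5],[-6.8,9.8,-0.8],[-8.8,12.8,-1],[-10.8,15.8,-1],[-12.8,18.6,-1],[-14.8,21.5,-1],[-16.8,24.4,-1],[-18.5,26.8,-1],[-19.6,28.4,-1],[-20,29.05,-1]], delta_rot=[[0,0,0.03],[0,0,0.06],[0,0,0.1],[0,0,0.14],[0,0,0.18],[0,0,0.22],[0,0,0.25],[0,0,0.28],[0,0,0.3],[0,0,0.315],[0,0,0.315],[0,0,0.315]])

```text
time: 3.72
tool_pos: [0.4877, -0.1602, 0.2266]
tcp_rot: [3.128, 0.272, 0.002]
wrist_force: [-0.1, 0.2, 0.7]
width: 1.001
```

play_rows(slide=[[0,0,0],[0,0,0]], delta_rot=[[0,0,0],[0,0,0]])

```text
time: 3.88
tool_pos: [0.4877, -0.1601, 0.2267]
tcp_rot: [3.129, 0.271, 0.002]
wrist_force: [0.7, 0.3, 0.6]
width: 0.999
```

Run:
```python
from h import *
s=read_state();p=read_camera("wrist");C=cloud(p,wristT(p,s))
plan((.489,-.1575,.2),10)
cv2.imwrite("pics/w2.png",p["image"][:,:,::-1])
print(landmark_of("grip",p))
a=C.reshape(-1,3)[p["depth"].reshape(-1)>.05]
n=np.linalg.norm(a[:,:2]-[.489,-.1575],axis=1)<.06
g=a[n&(a[:,2]>.089)&(a[:,2]<.1)];r=cv2.minAreaRect(g[:,:2].astype(np.float32))
print(len(g),np.median(g,0),r)
d=a[n&(a[:,2]>.036)&(a[:,2]<.052)]; print(np.median(d,0),cv2.minEnclosingCircle(d[:,:2].astype(np.float32)))
# tilt of block top
```

```text
t 3.93 tcp [ 0.4877 -0.1595  0.2266] yaw 9.95 F [ 0.51 -0.42 -0.4 ] M [-0.015  0.039  0.015] w 0.997
slide cm [ 0.15 -0.18  2.66] rot [ 0.001 -0.001 -0.001]
[{'at': [245.6, 315.1], 'conf': 0.6}, {'at': [276.3, 192.0], 'conf': 0.57}]
822 [ 0.48980753 -0.15789356  0.09274637] ((0.4890037477016449, -0.15760985016822815), (0.034281130880117416, 0.017778689041733742), 10.095983505249023)
[ 0.49485654 -0.1543508   0.04515673] ((0.4945339262485504, -0.1566472053527832), 0.04532903805375099)
```

View pics/w2.png

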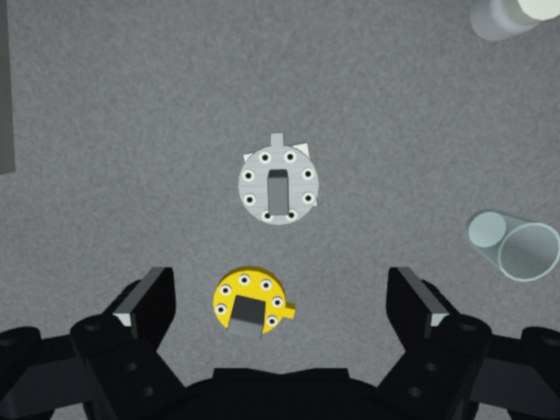

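play_rows(slide=[[0.15,-0.18,1],[0.15,-0.18,3],[0.15,-0.18,5.5],[0.15,-0.18,8],[0.15,-0.18,10],[0.15,-0.18,12],[0.15,-0.18,13.5],[0.15,-0.18,14.8],[0.15,-0.18,15.7],[0.15,-0.18,16.2],[0.15,-0.18,16.35],[0.15,-0.18,16.35]], delta_rot=[[0,0,0],[0,0,0],[0,0,0],[0,0,0],[0,0,0],[0,0,0],[0,0,0],[0,0,0],[0,0,0],[0,0,0],[0,0,0],[0,0,0]])

```text
time: 4.98
tool_pos: [0.4893, -0.1568, 0.063]
tcp_rot: [3.129, 0.275, 0.002]
wrist_force: [0.5, -0.5, -0.1]
width: 0.999
```

Run:
```python
from h import *
s=read_state();p=read_camera("wrist");C=cloud(p,wristT(p,s))
plan((.489,-.1576,.063),10.1)
cv2.imwrite("pics/w3.png",p["image"][:,:,::-1])
```

```text
t 5.03 tcp [ 0.4898 -0.1571  0.0636] yaw 10.02 F [ 0.63 -0.25  0.12] M [-0.03  -0.005 -0.024] w 1.0
slide cm [-0.09  0.04  0.06] rot [ 0.002 -0.002 -0.001]
```

View pics/w3.png

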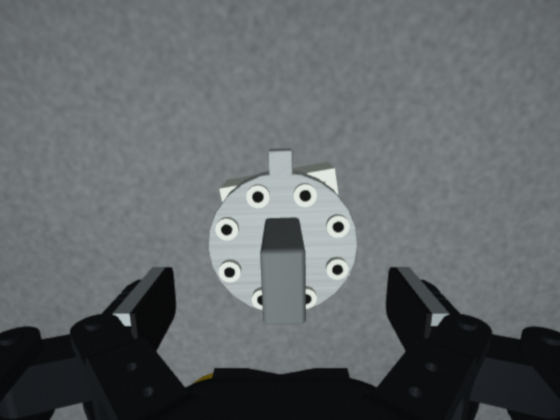

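Block sits centred between the jaws (col ≈283 against 281). Close the gripper.

play_rows(slide=[[0,0,0],[0,0,0],[0,0,0],[0,0,0],[0,0,0],[0,0,0],[0,0,0],[0,0,0],[0,0,0],[0,0,0],[0,0,0],[0,0,0]], delta_rot=[[0,0,0],[0,0,0],[0,0,0],[0,0,0],[0,0,0],[0,0,0],[0,0,0],[0,0,0],[0,0,0],[0,0,0],[0,0,0],[0,0,0]], hand=0, force=90)

```text
time: 6.03
tool_pos: [0.49, -0.1574, 0.0641]
tcp_rot: [3.128, 0.274, 0.004]
wrist_force: [-1.9, -1.0, 4.7]
width: 0.179
```

Run:
```python
from h import *
s=read_state();p=read_camera("wrist");C=cloud(p,wristT(p,s))
plan((.489,-.1576,.19),10.1)
cv2.imwrite("pics/w4.png",p["image"][:,:,::-1])
a=C.reshape(-1,3)[p["depth"].reshape(-1)>.05]
n=np.linalg.norm(a[:,:2]-[.489,-.1575],axis=1)<.06
d=a[n&(a[:,2]>.036)&(a[:,2]<.047)]; print(np.median(d,0),cv2.minEnclosingCircle(d[:,:2].astype(np.float32)))
```

```text
t 6.08 tcp [ 0.49   -0.1574  0.064 ] yaw 10.03 F [-1.39 -1.72  5.23] M [-0.047  0.322  0.033] w 0.18
slide cm [ -0.07   0.03 -12.6 ] rot [ 0.002 -0.003 -0.001]
[ 0.50593276 -0.15169234  0.04493723] ((0.49636930227279663, -0.15669335424900055), 0.04401778802275658)
```

View pics/w4.png

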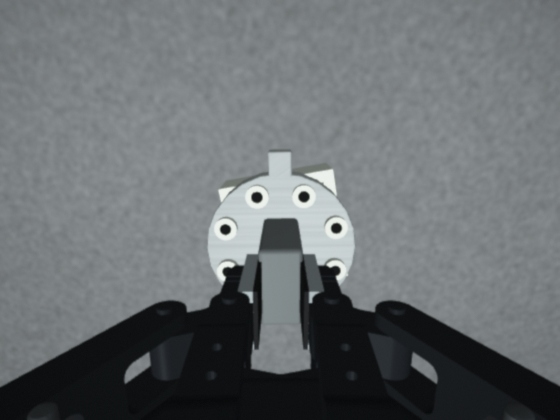

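play_rows(slide=[[0,0,-0.2],[0,0,-0.6],[0,0,-1.2],[0,0,-2],[0,0,-3.2],[0,0,-4.8],[0,0,-6.8],[0,0,-8.8],[0,0,-10.5],[0,0,-11.8],[0,0,-12.4],[0,0,-12.6]], delta_rot=[[0,0,0],[0,0,0],[0,0,0],[0,0,0],[0,0,0],[0,0,0],[0,0,0],[0,0,0],[0,0,0],[0,0,0],[0,0,0],[0,0,0]])

```text
time: 7.08
tool_pos: [0.4908, -0.1576, 0.1925]
tcp_rot: [3.126, 0.274, 0.01]
wrist_force: [0.6, 0.8, -1.6]
width: 0.176
```

Run:
```python
from h import *
plan((.5309,.1947,.19),28.6)
p=read_camera("wrist")
cv2.imwrite("pics/w5.png",p["image"][:,:,::-1])
```

```text
t 7.08 tcp [ 0.4908 -0.1576  0.1925] yaw 10.02 F [ 0.57  0.81 -1.59] M [0.036 0.004 0.015] w 0.176
slide cm [ 10.07 -33.99   0.18] rot [ 0.005 -0.005 -0.324]
```

View pics/w5.png

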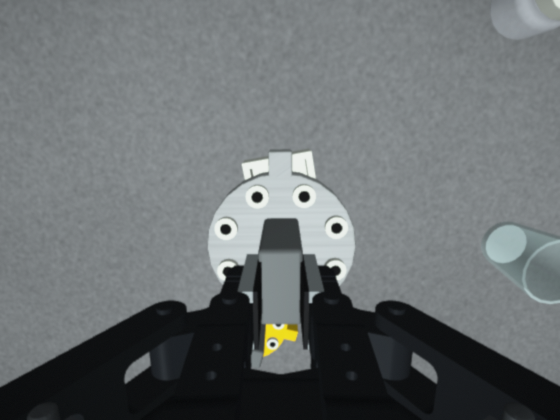

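Lifted and unshifted: the disc still shows at rows 172–300 and the lug at (280,160). Next, move it over the hub.

play_rows(slide=[[0.4,-1.5,0],[1.3,-4.5,0],[2.4,-8,0],[3.5,-11.8,0],[4.6,-15.5,0],[5.7,-19.3,0],[6.8,-23,0],[7.9,-26.6,0.1],[8.8,-29.7,0.1],[9.5,-32,0.1],[9.9,-33.5,0.2],[10.07,-34,0.2]], delta_rot=[[0,0,-0.02],[0,0,-0.05],[0,0,-0.09],[0,0,-0.13],[0.002,-0.002,-0.17],[0.005,-0.005,-0.21],[0.005,-0.005,-0.24],[0.005,-0.005,-0.27],[0.005,-0.005,-0.29],[0.005,-0.005,-0.31],[0.005,-0.005,-0.324],[0.005,-0.005,-0.324]])

```text
time: 8.13
tool_pos: [0.5293, 0.1973, 0.1873]
tcp_rot: [-3.042, -0.78, 0.005]
wrist_force: [0.3, -0.7, -2.5]
width: 0.183
```

play_rows(slide=[[0,0,0],[0,0,0]], delta_rot=[[0,0,0],[0,0,0]])

```text
time: 8.3
tool_pos: [0.5284, 0.1968, 0.186]
tcp_rot: [-3.042, -0.781, 0.01]
wrist_force: [-0.0, -0.0, -2.8]
width: 0.179
```

Run:
```python
from h import *
plan((.5309,.1947,.148),28.6)
ims=[]
for n,c,r in [("scene",371,215),("top",203,208)]:
    p=read_camera(n); crop(p,f"pics/{n}7.png",c,r,60,5)
p=read_camera("wrist"); cv2.imwrite("pics/w7.png",p["image"][:,:,::-1])
s=read_state();print(s["wrist_force"])
```

```text
t 8.3 tcp [0.5284 0.1968 0.186 ] yaw 28.78 F [-0.04 -0.01 -2.84] M [ 0.006 -0.023  0.002] w 0.179
slide cm [0.14 0.32 3.8 ] rot [-0.003  0.006  0.003]
[-0.02794848 -0.2690942  -2.20801107]
```

View pics/scene7.png

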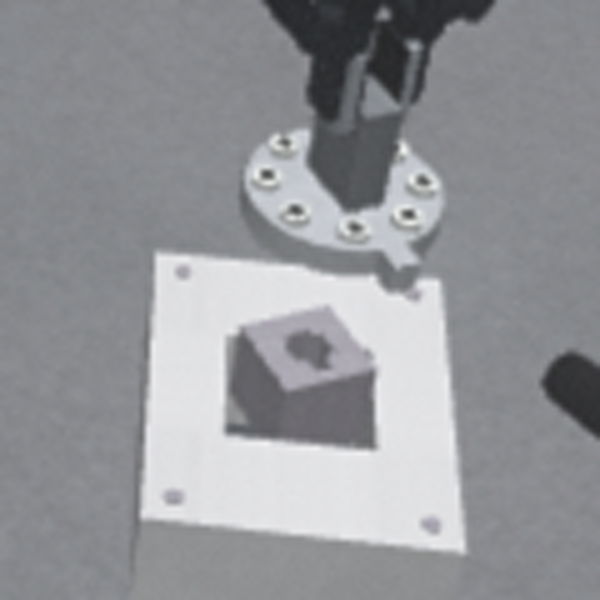

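View pics/w7.png

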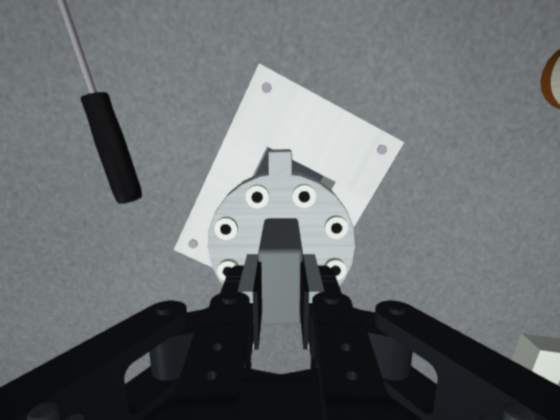

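play_rows(slide=[[0.14,0.32,0.6],[0.14,0.32,1.6],[0.14,0.32,2.6],[0.14,0.32,3.2],[0.14,0.32,3.6],[0.14,0.32,3.7],[0.14,0.32,3.7]], delta_rot=[[-0.003,0.006,0.003],[-0.003,0.006,0.003],[-0.003,0.006,0.003],[-0.003,0.006,0.003],[-0.003,0.006,0.003],[-0.003,0.006,0.003],[-0.003,0.006,0.003]])

```text
time: 9.03
tool_pos: [0.5312, 0.1938, 0.1492]
tcp_rot: [3.044, 0.774, 0.001]
wrist_force: [0.8, -0.2, -1.6]
width: 0.183
```

Run:
```python
from h import *
plan((.5309,.1947,.143),28.6)
p=read_camera("scene"); crop(p,"pics/s8.png",371,215,60,5)
```

```text
t 9.03 tcp [0.5312 0.1938 0.1492] yaw 28.51 F [ 0.81 -0.23 -1.65] M [-0.029  0.021  0.006] w 0.183
slide cm [ 0.01 -0.1   0.62] rot [ 0.001 -0.001 -0.002]
```

View pics/s8.png

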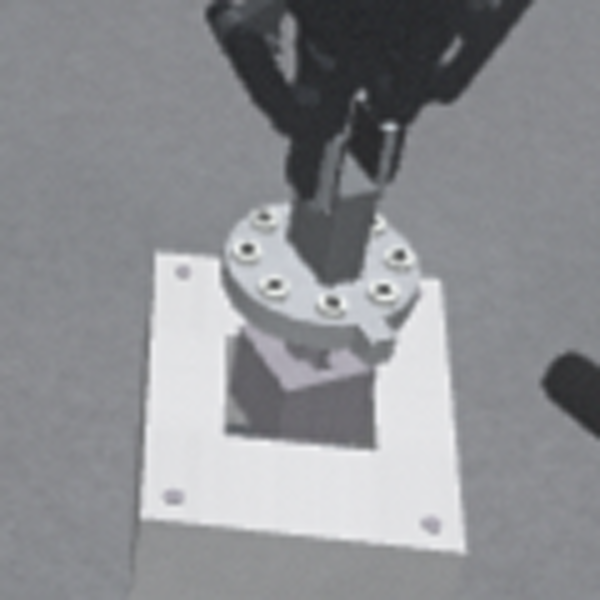

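The shaft is over the bore. Go down slowly, checking force as I go.

play_rows(slide=[[0,-0.05,0.1],[0,-0.1,0.25],[0,-0.1,0.4],[0,-0.1,0.5],[0,-0.1,0.6],[0,-0.1,0.7]], delta_rot=[[0,0,0],[0,0,0],[0,0,0],[0,0,0],[0,0,0],[0,0,0]])

```text
time: 9.58
tool_pos: [0.5312, 0.1948, 0.1427]
tcp_rot: [3.044, 0.774, 0.003]
wrist_force: [0.2, 0.8, -1.1]
width: 0.179
```

Run:
```python
from h import *
plan((.5309,.1947,.135),28.6)
```

```text
t 9.58 tcp [0.5312 0.1948 0.1427] yaw 28.52 F [ 0.16  0.78 -1.1 ] M [0.026 0.023 0.008] w 0.179
slide cm [-0.04 -0.    0.77] rot [ 0.001 -0.002 -0.001]
```

play_rows(slide=[[-0.03,0,0.1],[-0.03,0,0.2],[-0.03,0,0.3],[-0.03,0,0.4],[-0.03,0,0.5],[-0.03,0,0.6]], delta_rot=[[0,0,0],[0,0,0],[0,0,0],[0,0,0],[0,0,0],[0,0,0]])

```text
time: 10.08
tool_pos: [0.531, 0.1947, 0.1367]
tcp_rot: [3.044, 0.774, 0.003]
wrist_force: [-0.4, 0.4, -1.3]
width: 0.182
```

Run:
```python
from h import *
plan((.5309,.1947,.130),28.6)
```

```text
t 10.08 tcp [0.531  0.1947 0.1367] yaw 28.52 F [-0.37  0.41 -1.28] M [0.021 0.071 0.006] w 0.182
slide cm [-0.01 -0.01  0.67] rot [ 0.001 -0.002 -0.001]
```

play_rows(slide=[[0,0,0.1],[0,0,0.2],[0,0,0.3],[0,0,0.4],[0,0,0.5]], delta_rot=[[0,0,0],[0,0,0],[0,0,0],[0,0,0],[0,0,0]])

```text
time: 10.5
tool_pos: [0.531, 0.1947, 0.1315]
tcp_rot: [3.045, 0.774, 0.003]
wrist_force: [-0.2, 0.6, -3.2]
width: 0.181
```

Run:
```python
from h import *
plan((.5309,.1947,.130),28.6)
```

```text
t 10.5 tcp [0.531  0.1947 0.1315] yaw 28.52 F [-0.22  0.57 -3.2 ] M [-0.01   0.028 -0.027] w 0.181
slide cm [-0.01 -0.    0.15] rot [ 0.001 -0.002 -0.001]
```

Shaft is in the bore with no side force. Continue through the key level (TCP ≈0.128).

play_rows(slide=[[0,0,0.1],[0,0,0.2],[0,0,0.3],[0,0,0.4],[0,0,0.5],[0,0,0.5]], delta_rot=[[0,0,0],[0,0,0],[0,0,0],[0,0,0],[0,0,0],[0,0,0]])

```text
time: 11.0
tool_pos: [0.5308, 0.1947, 0.1263]
tcp_rot: [3.044, 0.774, 0.003]
wrist_force: [-0.3, -0.1, -2.5]
width: 0.181
```

Run:
```python
from h import *
plan((.5309,.1947,.120),28.6)
```

```text
t 11.0 tcp [0.5308 0.1947 0.1263] yaw 28.52 F [-0.26 -0.09 -2.54] M [-0.014 -0.044  0.   ] w 0.181
slide cm [ 0.01 -0.    0.63] rot [ 0.001 -0.002 -0.001]
```

play_rows(slide=[[0,0,0.1],[0,0,0.2],[0,0,0.3],[0,0,0.4],[0,0,0.5],[0,0,0.5]], delta_rot=[[0,0,0],[0,0,0],[0,0,0],[0,0,0],[0,0,0],[0,0,0]])

```text
time: 11.5
tool_pos: [0.5306, 0.1946, 0.1209]
tcp_rot: [3.044, 0.774, 0.002]
wrist_force: [-0.8, 0.1, -1.8]
width: 0.181
```

Run:
```python
from h import *
plan((.5309,.1947,.115),28.6)
```

```text
t 11.5 tcp [0.5306 0.1946 0.1209] yaw 28.52 F [-0.79  0.05 -1.79] M [-0.002  0.008 -0.001] w 0.181
slide cm [0.03 0.   0.59] rot [ 0.001 -0.001 -0.001]
```

The key slipped straight in with no force. Continue gently to the disc seat.

play_rows(slide=[[0,0,0.1],[0,0,0.2],[0,0,0.3],[0,0,0.4],[0,0,0.45],[0,0,0.5],[0,0,0.55],[0,0,0.6]], delta_rot=[[0,0,0],[0,0,0],[0,0,0],[0,0,0],[0,0,0],[0,0,0],[0,0,0],[0,0,0]])

```text
time: 12.17
tool_pos: [0.5307, 0.1946, 0.115]
tcp_rot: [3.044, 0.774, 0.002]
wrist_force: [-0.3, 0.1, 1.2]
width: 0.18
```

Run:
```python
from h import *
plan((.5309,.1947,.115),28.6)
p=read_camera("scene"); crop(p,"pics/s9.png",371,215,60,5)
```

```text
t 12.17 tcp [0.5307 0.1946 0.115 ] yaw 28.52 F [-0.34  0.07  1.23] M [-0.078  0.192  0.094] w 0.18
slide cm [ 0.02 -0.    0.  ] rot [ 0.001 -0.001 -0.001]
```

View pics/s9.png

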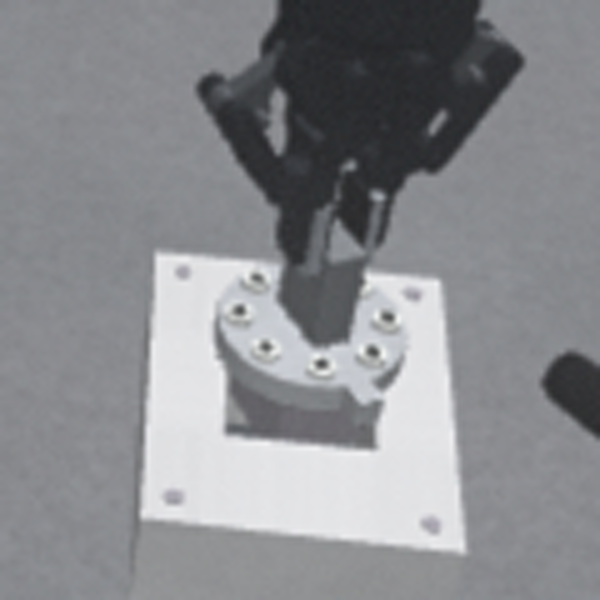

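Disc is on the hub face (Fz rose from about -2 to +1.2 at TCP 0.115). Press gradually.

play_rows(slide=[[0,0,0.05],[0,0,0.1],[0,0,0.15],[0,0,0.2],[0,0,0.25],[0,0,0.3],[0,0,0.3]], delta_rot=[[0,0,0],[0,0,0],[0,0,0],[0,0,0],[0,0,0],[0,0,0],[0,0,0]])

```text
time: 12.8
tool_pos: [0.531, 0.1946, 0.1125]
tcp_rot: [3.044, 0.774, 0.003]
wrist_force: [-1.8, -1.3, 6.3]
width: 0.181
```

Run:
```python
from h import *
plan((.5309,.1947,.107),28.6)
```

```text
t 12.8 tcp [0.531  0.1946 0.1125] yaw 28.52 F [-1.78 -1.28  6.29] M [-0.14   0.513 -0.019] w 0.181
slide cm [ 0.   -0.02  0.55] rot [ 0.001 -0.002 -0.001]
```

play_rows(slide=[[0,0,0.05],[0,0,0.1],[0,0,0.15],[0,0,0.2],[0,0,0.25],[0,0,0.3],[0,0,0.35],[0,0,0.4],[0,0,0.4]], delta_rot=[[0,0,0],[0,0,0],[0,0,0],[0,0,0],[0,0,0],[0,0,0],[0,0,0],[0,0,0],[0,0,0]])

```text
time: 13.55
tool_pos: [0.5313, 0.1947, 0.1094]
tcp_rot: [3.044, 0.774, 0.004]
wrist_force: [-3.1, -1.4, 8.1]
width: 0.181
```

Run:
```python
from h import *
F=[]
p0=read_camera("scene"); crop(p0,"pics/s10.png",371,215,60,5)
for i in range(4):
    F.append(read_state()["wrist_force"]); p=read_camera("top")
print(np.mean(F,0))
plan((.5309,.1947,.107),28.6)
s=read_state();w=read_camera("wrist");cv2.imwrite("pics/w10.png",w["image"][:,:,::-1])
for n,c,T in (("top",p,None),("scene",p0,None)):
    a=cloud(c,T).reshape(-1,3)[c["depth"].reshape(-1)>.05]
    n_=np.linalg.norm(a[:,:2]-[.53,.194],axis=1)<.06
    d=a[n_&(a[:,2]>.076)&(a[:,2]<.1)];print(n,len(d),np.median(d,0))
```

```text
[-2.67321759 -1.77524062  7.75632868]
t 13.8 tcp [0.5313 0.1947 0.1095] yaw 28.52 F [-3.78 -1.29  6.54] M [-0.185  0.64   0.022] w 0.179
slide cm [-0.03 -0.02  0.25] rot [ 0.001 -0.002 -0.001]
top 388 [0.51038641 0.17665507 0.08967212]
scene 758 [0.54928198 0.19095437 0.09139631]
```

View pics/s10.png

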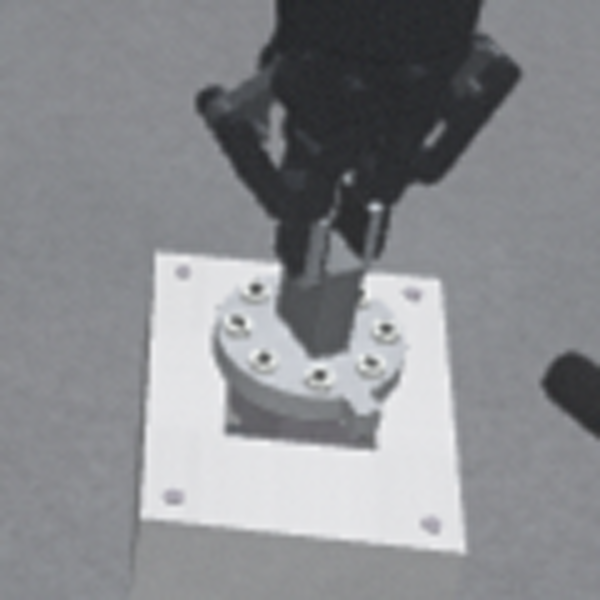

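View pics/w10.png

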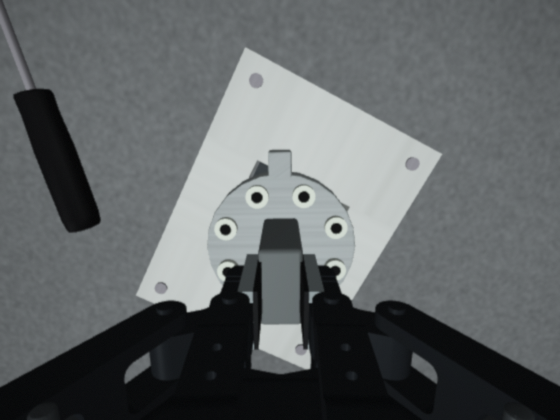

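No slip in the grip. The disc is about 5 mm down by both cameras, and the force agrees (~9.8 N). Press about 2.5–3 mm more.

play_rows(slide=[[0,0,0.05],[-0.01,-0.01,0.1],[-0.02,-0.01,0.15],[-0.03,-0.02,0.2],[-0.03,-0.02,0.25],[-0.03,-0.02,0.3],[-0.03,-0.02,0.33],[-0.03,-0.02,0.33],[-0.03,-0.02,0.33]], delta_rot=[[0,0,0],[0,0,0],[0,0,0],[0,0,0],[0,0,0],[0,0,0],[0,0,0],[0,0,0],[0,0,0]])

```text
time: 14.6
tool_pos: [0.5314, 0.1947, 0.1074]
tcp_rot: [3.044, 0.774, 0.005]
wrist_force: [-4.0, -2.1, 9.6]
width: 0.178
```

```bash
cat > chk.py <<'E'
from h import *
F=[]
p0=read_camera("scene"); crop(p0,"pics/s11.png",371,215,60,5)
for i in range(8):
    F.append(read_state()["wrist_force"]); p=read_camera("top")
print(np.mean(F,0))
plan((.5309,.1947,.107),28.6)
for n,c,T in (("top",p,None),("scene",p0,None)):
    a=cloud(c,T).reshape(-1,3)[c["depth"].reshape(-1)>.05]
    n_=np.linalg.norm(a[:,:2]-[.53,.194],axis=1)<.06
    d=a[n_&(a[:,2]>.076)&(a[:,2]<.1)];print(n,len(d),np.median(d,0))
E
python3 chk.py
```

```text
[-3.45873988 -2.00677275  9.0450543 ]
t 15.05 tcp [0.5314 0.1947 0.1074] yaw 28.52 F [-3.61 -1.92  9.01] M [-0.273  0.743  0.039] w 0.18
slide cm [-0.04 -0.02  0.04] rot [ 0.001 -0.003 -0.001]
top 385 [0.51046373 0.17727125 0.08764821]
scene 764 [0.54784326 0.19116945 0.08925211]
```

play_rows(slide=[[0,0,0.1],[0,0,0.15],[-0.02,-0.01,0.2],[-0.02,-0.01,0.2],[-0.02,-0.01,0.2],[-0.02,-0.01,0.2],[-0.02,-0.01,0.2],[-0.02,-0.01,0.2]], delta_rot=[[0,0,0],[0,0,0],[0,0,0],[0,0,0],[0,0,0],[0,0,0],[0,0,0],[0,0,0]])

```text
time: 15.72
tool_pos: [0.5314, 0.1947, 0.1067]
tcp_rot: [3.044, 0.774, 0.006]
wrist_force: [-2.8, -1.7, 9.2]
width: 0.179
```

```bash
python3 chk.py
```

```text
[-3.9345573  -1.90989287  9.54323096]
t 16.17 tcp [0.5314 0.1948 0.1067] yaw 28.53 F [-5.16 -1.28  9.52] M [-0.28  0.83  0.05] w 0.181
slide cm [-0.05 -0.02 -0.03] rot [ 0.002 -0.004 -0.001]
top 383 [0.51057143 0.17740017 0.08682944]
scene 766 [0.54807162 0.19100609 0.08882745]
```

View pics/s11.png

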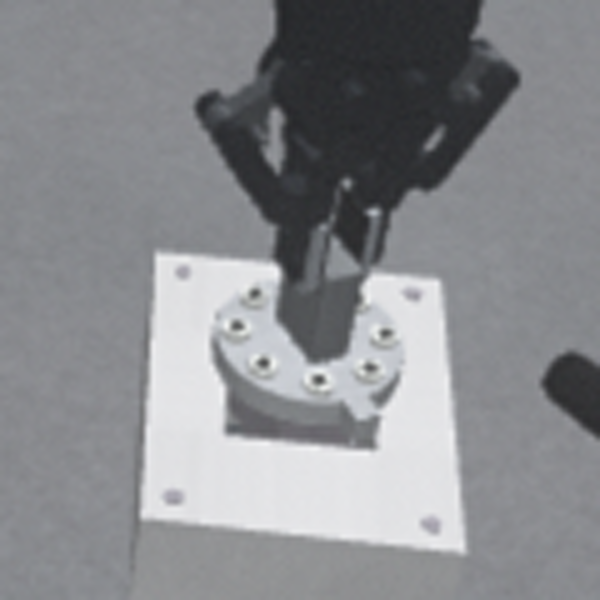

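The disc sits flat on the pressed hub, down about 7.6–8.3 mm, and the pose is stable. Handing in.

```bash
python3 -c "
from h import *
print(read_state()['joint_vel'].round(4)); print(finish_job())"
```

```text
[-0.0011 -0.0009 -0.0007 -0.0001  0.0006 -0.0012]
the job is handed in; nothing more can be done
None
```

The carousel is home in the hub and still held down against the spring, and I handed the job in at about 16 s of the 53 s allowed. No verdict was reported.

- **How it went:** I lifted the silver carousel out of its stand and lined its lug up with the keyway, which the cameras put at about 28.5°. The key went in without any searching turn. The disc met the hub face at tool height 0.115 m, the height expected for the home position, and I then pressed in small steps.
- **Last checks:**
  - **Hub travel:** pressed about 7.6–8.3 mm of 12 mm, from two camera depths, tool travel and wrist force.
  - **Push on the drive:** about 11.5 N. The highest reading at the end of any move was about the same.
  - **Grip and motion:** the grip showed no slip and the joints were at rest.
- **Small disagreements:** the press estimates differ by less than 1 mm. There was a side force of about 4 N and the tool was about 0.5 mm off target, which fits inside the bore's clearance. I did not re-measure the bystanders at the end, but the arm went near none of them.

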